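# Bring the cell under the light hood and hold the shutter open

### The arm

A 6-joint arm with a two-finger parallel gripper is mounted at the origin on the work surface. World frame = base frame: x ahead of the robot, y to its left, z up, the work surface at z = 0. Lengths are in m, angles in rad, forces in N, time in s.
With the tool pointing down it reaches from about 0.3 to 0.875 m from the base axis. Payload 6.4 kg.
Tool frame: the origin (TCP) lies on the centre line of the jaws, within the pads' length; the fingertips stand 22 mm ahead of it and the grasp point (between the pads) lies 3 mm ahead of it; z points along the fingers, y is the line along which they close (so a half turn about z gives the same grasp; the last joint's range is limited). The gripper opens to 85 mm and grips with 20 to 120 N. Pads are 22 mm wide; open, the fingers measure 114 mm over their backs; the gripper's body (76 mm by 85 mm) begins 54 mm behind the grasp point. The pads swing forward as they close: fully open they stand 13 mm farther back than shut.
Start: joints at [-1.542, 0.181, 1.607, -0, 1.354, -0.206], TCP at [0.134, -0.559, 0.253] pointing down, gripper open.
Joint ranges: [-2.99, 2.99], [-0.89, 2.07], [0.3, 2.58], [-1.14, 4.28], [0, 2.63], [-3.12, 3.12]. Speed limits (rad/s): [2.57, 2.57, 3.01, 3.14, 3.14, 3.14].

### API

Orientations are given as a unit quaternion [w, x, y, z].
In Python, from bench import ctrl gives the robot as it stands. The module is installed in compiled form; this text tells all that it offers.
- The arm moves only by the tool servo_tool, never from a script. Its argument "commands" is a list of rows, each a list of 3 entries, a list of its own where there are three numbers: the shift along the tool's x, y, z in mm, then the turn about the tool's z in rad, then the finger opening in mm, from 0 to 85.4. In form: [[[dx, dy, dz], turn, jaw], ...]. A call has 1 to 20 rows; each row shifts and turns the commanded pose from where the row before left it, along the tool's axes as they then stand; what a row does not reach is not made up. A row lasts 1/8 s, in which the tool goes at most 62.5 mm and 10.7 degrees, less where a joint would pass 70% of its speed; a pose out of reach is approached as far as the arm can. A call with a gripper value outside its range is refused whole. The fingers move at their own pace and stop on an object; the grip force is fixed at half the most. Time passes only in rows, so rows that do not move let the fingers close. It gives the time, the measured TCP pose, the force, the opening and the grip force at its end, in the units of the state.
- ctrl.get_obs(): the state, without advancing time (a new reading comes with each control period).
- ctrl.camera(name): name is "side" or "top" or "wrist"; returns a dict with "color" (480x640x3 uint8, red, green, blue), "z_map" (480x640 float32, m along the optical axis (not along the pixel's ray), 0 where there is no reading), "fx", "fy", "cx", "cy" (pixels), "k1" (the pictures are not rectified: a ray, as slopes to the right and down, at radius r is drawn at 1 + k1 r^2 times it, then the intrinsics apply), "R" (3x3) and "t" (3): a world point X has camera coordinates R X + t. Camera axes: x right, y down, z forward; pixel columns grow to the right and rows downward; lengths in m; the calibration is good to about 2 mm. A picture is of the moment at which its call begins.
- ctrl.hand_in(): hands the job in; it is judged then, once.
The state is a dict: "time_s": time; "q": joint angles; "dq": joint speeds; "joint_efforts": joint torques, N m; "eef_pos": TCP position; "eef_rot": TCP orientation; "wrist_force": force on the tool from outside, world axes, zero at the start; "torque": the same for the moment, N m; "opening": opening from 0.0 (shut) to 1.0 (fully open); "grasp_force": force on a finger pad.
Only numpy, scipy, OpenCV 4.12 (cv2) and the standard library are available. Lean on these libraries where they do the work, as an engineer would, in place of code of your own. Each camera call takes 0.05 s, during which the arm holds its last target. There are 200 camera calls.

### The job

On the bench photometer, slide the cell carriage by its grip post fully home under the light hood while the shutter lever is still at rest. Then swing the sprung shutter lever all the way round to its stop and keep holding it there: the program finishes while the robot is still holding the lever against its spring, with the carriage still home. Leave the flasks and the beaker standing where they are.

Things in the scene. Friction and masses are not known exactly. Their poses are not given: they have to be found in the camera images.
- photometer: Low white bench instrument, fixed; deck 240 mm (x) by 420 mm (y), deck top 40 mm above the bench. Origin: centre of its underside, on the bench; z up; its front is its own -x, towards the robot (yaw up to 0.25 rad either way). Apart from the hood, lamp housing, carriage and lever, nothing on the deck stands above 72 mm.
- hood (a point): Centre of the top of the grey light hood on the deck's rear, 125 mm above the bench (photometer's own x 53, y -57 mm). The hood is 76 mm (x) by 85 mm (y), open at both y ends, its roof 10 mm thick. Joined to it on its +y side is the grey lamp housing: own x 15 to 95 mm, y -11 to 51 mm, top fins 131 mm above the bench.
- carriage (a joint): Position of the cell carriage (m): 0 = drawn out to the photometer's own -y (right), 0.11 = fully home at its end stop, the cell under the hood. Slides along own +y with 2 N friction, stays where left; starts at 0 to 0.05. Aluminium plate 160 by 40 mm, top 56 mm above the bench; glass cell in a black block at its rear (top at 107 mm), upright grip post at its front.
- carriage_grip (a point): Centre of the top of the carriage's grip post: black, upright, round, 16 mm across, 45 mm tall, its top 101 mm above the bench, on the front end of the carriage plate, in front of the hood, at the photometer's own x = -73 mm, y = -167 mm + carriage value. Can be gripped from above; the cell stands 126 mm behind it.
- shutter (a joint): Lever angle (rad): 0 = at rest, 1.0 = at its hard stop; vertical axis, clockwise from above as it grows, so the pin goes to the photometer's own +y. At rest the arm points to own -x turned 0.5 rad towards -y, at the stop to -x turned 0.5 rad towards +y. A spring returns it to 0 when let go: at the pin 1.6 N to start, 4.8 N at the stop.
- lever: Steel shutter lever: flat arm 16 mm wide, 62 to 70 mm above the bench, 95 mm from pivot axis to the upright pin at its end. Origin on the pivot axis at deck height (40 mm), at the photometer's own x = 30, y = 95 mm; its own x points along the arm to the pin, z up. A thin blade beyond the pivot runs into a slot in the lamp housing.
- lever_pin (a point): Centre of the top of the lever's pin: upright, round, steel, 12 mm across, 45 mm tall, its top 115 mm above the bench, 95 mm from the pivot. Can be gripped from above or pushed from the side; being round it turns in the grip.
- flask_clear: Bystander: clear volumetric flask, 64 mm bulb, 160 mm tall, standing on the bench; origin at the centre of its underside.
- flask_amber: Bystander: amber volumetric flask, the same shape and size; origin at the centre of its underside.
- beaker: Bystander: glass beaker, 70 mm across, 85 mm tall; origin at the centre of its underside.

How it is judged:
On the way:
1. the carriage is fully home while the shutter lever is still at rest (value of joint carriage above 0.104 m and value of joint shutter below 0.2 rad), for 0.2 s.
At the end, for the whole second after the job is handed in: Through the last second the carriage is home (value above 0.104 of 0.11), the shutter lever is at its stop (above 0.94 of 1.0 rad) and the robot's fingers hold it there, pressing on the lever with more than 2 N (value of joint carriage above 0.104 m and value of joint shutter above 0.94 rad and contact force between the fingers and lever above 2 N); the arm keeps its last pose, push and grip.
It fails at once if a flask or the beaker is shifted by more than 40 mm or tipped ((distance of flask_clear from where it was at the start of the episode above 0.04 m or angle between flask_clear's own z axis and vertical above 0.4 rad) or (distance of flask_amber from where it was at the start of the episode above 0.04 m or angle between flask_amber's own z axis and vertical above 0.4 rad) or (distance of beaker from where it was at the start of the episode above 0.04 m or angle between beaker's own z axis and vertical above 0.4 rad)).
It also fails if it takes over 48 s, if anything falls off the work surface, if the arm or the gripper's body presses on something with over 40 N, if the wrist force passes 120 N, or if a joint passes its speed limit or range.

## Working session

There is one attempt and no reset: what is moved stays moved. The work goes in short steps, Python scripts to look and compute and a tool call to move; the robot and the scene stay as the last step left them, time stands still between calls to the robot, and variables do not carry over. Pictures are saved under pics/ and viewed, at most 10 in all, crops included, and the job is handed in when it is done.

Besides the shell and the picture viewer there is one more tool, called after "Request:" as name([rows], argument=value, ...), one row to a line, values as JSON. servo_tool: Moves the arm, as the interface text tells. Its arguments: {"type":"object","properties":{"commands":{"type":"array"}},"required":["commands"]}

```bash
mkdir -p pics
cat > h.py <<'E'
import numpy as np, cv2
from bench import ctrl
def cloud(c):
    h,w=c["z_map"].shape
    v,u=np.mgrid[0:h,0:w]
    K=np.array([[c["fx"],0,c["cx"]],[0,c["fy"],c["cy"]],[0,0,1.]])
    s=cv2.undistortPoints(np.stack([u,v],-1).reshape(-1,1,2).astype(np.float64),K,np.array([c["k1"],0,0,0.])).reshape(h,w,2)
    z=c["z_map"].astype(float)
    P=np.dstack([s*z[...,None],z])
    X=(P-np.array(c["t"]))@np.array(c["R"])
    X[z<=0]=np.nan
    return X
E
python3 - <<'E'
from h import *
for n in("top","side"):
    c=ctrl.camera(n); cv2.imwrite(f"pics/{n}0.png",c["color"][...,::-1]); np.savez(f"{n}0.npz",**c)
    print(n,-np.array(c["R"]).T@c["t"],c["k1"],c["fx"])
o=ctrl.get_obs();print(o["time_s"],o["eef_pos"],o["eef_rot"])
E
```

```text
top [0.4371953  0.01586633 1.36284438] -0.07038525694674559 468.4765687073751
side [0.14140837 1.21970423 1.03599611] -0.1612285129956947 577.2628771591837
0.1 [ 0.1337732  -0.55875028  0.2524857 ] [-7.75435599e-04  9.93116262e-01  1.17130199e-01  6.84298622e-05]
```

View pics/top0.png

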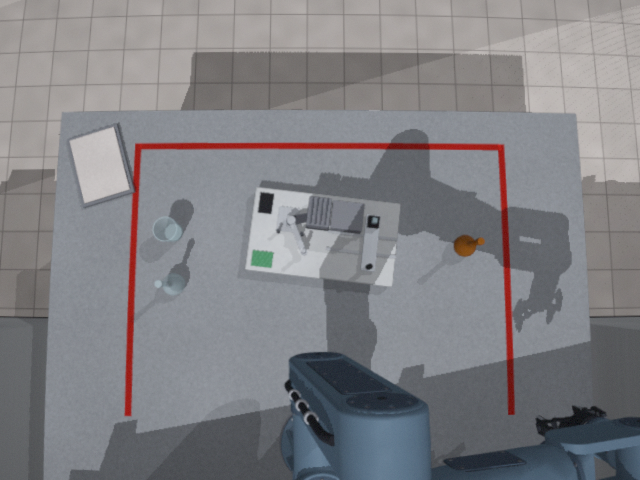

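View pics/side0.png

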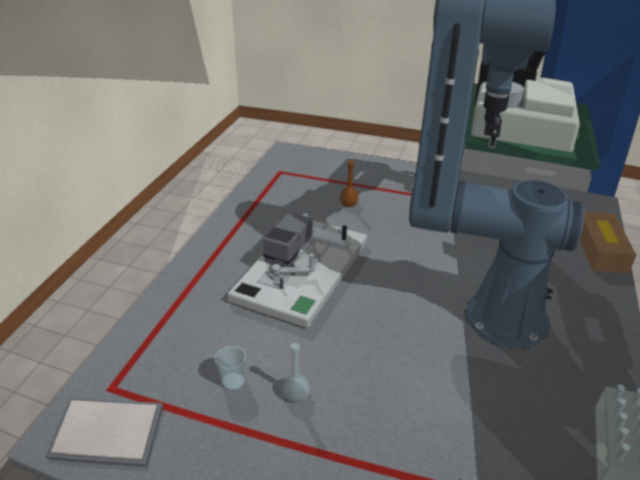

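The top view shows the photometer deck with corners near (258,187), (400,203), (392,286) and (246,270). The grip post is near (369,267) and the lever pin near (306,250). The beaker (166,229), clear flask (170,285) and amber flask (465,245) are all well clear of it.

```bash
cat > m.py <<'E'
from h import *
def pose(c):
    X=cloud(c); roi=np.zeros(X.shape[:2],bool); roi[170:300,230:415]=1
    m=roi&(X[...,2]>.03)&(X[...,2]<.145)
    n,l,s,_=cv2.connectedComponentsWithStats(m.astype(np.uint8)); k=1+np.argmax(s[1:,4]); m=l==k
    d=m&(X[...,2]<.05)
    r=cv2.minAreaRect((X[d][:,:2]*1000).astype(np.float32))
    b=cv2.boxPoints(r)
    return X,m,r,b
if __name__=="__main__":
    c=dict(np.load("top0.npz")); X,m,r,b=pose(c)
    print(r,b.tolist())
    e=max([b[1]-b[0],b[2]-b[1]],key=np.linalg.norm); e=e/np.linalg.norm(e); e*=np.sign(e[1])
    yaw=np.arctan2(-e[0],e[1]); R=np.array([[np.cos(yaw),-np.sin(yaw)],[np.sin(yaw),np.cos(yaw)]])
    print("yaw",yaw)
    L=(X[...,:2]*1000-np.array(r[0]))@R
    Z=X[...,2]*1000
    for nm,(x0,x1,y0,y1,z0,z1) in dict(post=(-95,-50,-190,-40,85,110),pin=(-90,-20,0,180,85,125),hood=(0,110,-115,-14,117,128),lamp=(0,110,-14,65,117,140),cellblk=(20,90,-190,-105,85,115)).items():
        k=m&(L[...,0]>x0)&(L[...,0]<x1)&(L[...,1]>y0)&(L[...,1]<y1)&(Z>z0)&(Z<z1)
        v,u=np.nonzero(k)
        if k.sum(): print(nm,k.sum(),"own",L[k].mean(0),L[k].min(0),L[k].max(0),"z",np.median(Z[k]),"world",X[k].mean(0),"px",u.mean(),v.mean())
    im=cv2.resize(c["color"][170:300,235:415,::-1],None,fx=4.4,fy=4.4,interpolation=cv2.INTER_CUBIC); cv2.imwrite("pics/crop.png",im)
E
python3 m.py
```

```text
((585.2394409179688, -7.2168731689453125), (421.3338623046875, 241.1695556640625), 83.270751953125) [[440.7999267578125, -202.3026580810547], [680.3080444335938, -230.56236267089844], [729.678955078125, 187.86891174316406], [490.17083740234375, 216.1286163330078]]
yaw -0.11744748
post 32 own [ -73.81583865 -132.27149758] [ -80.47198985 -140.73180488] [ -66.2819275  -125.59373209] z 101.70831080328311 world [ 0.49643286 -0.12992758  0.10067267] px 368.84375 265.625
pin 17 own [-54.02179141  49.38808193] [-59.40098039  43.6398012 ] [-48.30333156  54.20304839] z 114.8442826985935 world [0.53737699 0.04816112 0.11387852] px 302.70588235294116 250.05882352941177
hood 763 own [ 52.0961226  -56.71198493] [ 14.11032887 -99.30425471] [ 91.01845713 -14.45781879] z 125.01133384316343 world [ 0.63033129 -0.06964267  0.12478484] px 346.7929226736566 215.1205766710354
lamp 679 own [53.2976075  20.09700671] [ 14.06270692 -10.80285554] [94.96568068 51.10124044] z 126.52871761178753 world [0.6405248  0.0064964  0.12683052] px 318.3372606774669 211.18703976435935
cellblk 31 own [  50.93447723 -132.49872124] [  41.50567232 -146.73992787] [  58.71105126 -124.39891936] z 105.00795449477168 world [ 0.62029714 -0.14477119  0.1035087 ] px 373.8709677419355 220.0
```

View pics/crop.png

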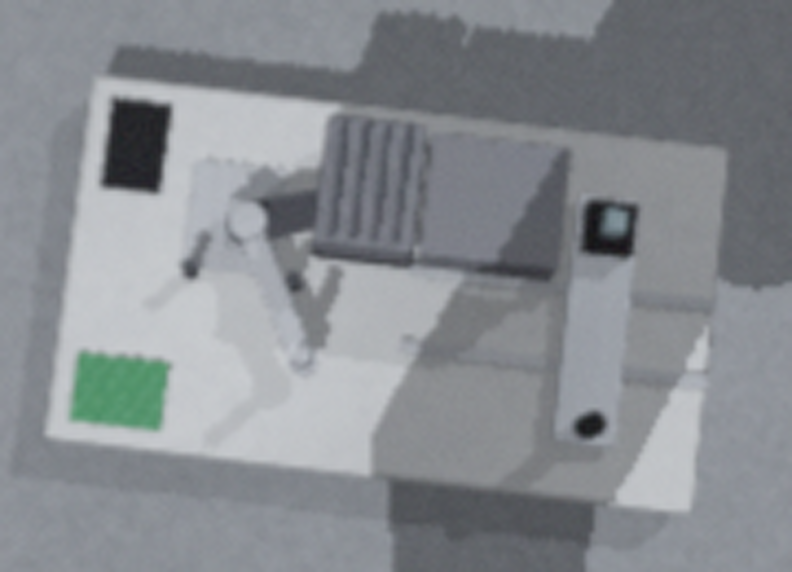

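Depth fits the given geometry: yaw is -0.117, the carriage is at about 0.035 m, and the lever is at rest. I'll turn the tool to line up with the instrument and fly to a point above the post.

Request:
servo_tool([
  [[0, 0, 0], 0.176, 50],
  [[0, 0, 0], 0.176, 50],
  [[26, -39, 0], 0, 50],
  [[26, -39, 0], 0, 50],
  [[26, -39, 0], 0, 50],
  [[26, -39, 0], 0, 50],
  [[26, -39, 0], 0, 50],
  [[26, -39, 0], 0, 50],
  [[26, -39, 0], 0, 50],
  [[26, -39, 0], 0, 50],
  [[26, -39, 0], 0, 50],
  [[26, -39, 0], 0, 50],
  [[26, -39, 0], 0, 50],
  [[26, -39, 0], 0, 50],
  [[0, 0, 0], 0, 50],
  [[0, 0, 0], 0, 50],
])

```text
time_s: 2.1
eef_pos: [0.498, -0.1308, 0.2528]
eef_rot: [-0.0, 0.998, -0.058, -0.001]
wrist_force: [-0.2, -0.4, -0.2]
opening: 0.585
grasp_force: 0.0
```

```bash
cat > own.py <<'E'
from h import *
from scipy.spatial.transform import Rotation as Ro
def own(p):
    a=-.1174; return (np.array([[np.cos(a),np.sin(a)],[-np.sin(a),np.cos(a)]])@(np.array(p[:2])*1000-[585.2,-7.2])).round(1)
def st():
    o=ctrl.get_obs(); M=Ro.from_quat(np.array(o["eef_rot"])[[1,2,3,0]]).as_matrix()
    print("t",o["time_s"],"own",own(o["eef_pos"]),"z",o["eef_pos"][2]*1000,"x-angle",np.arctan2(M[1,0],M[0,0]),"tilt",M[:2,2],"F",np.round(o["wrist_force"],1),"open",o["opening"],"grip",o["grasp_force"])
if __name__=="__main__":st()
E
python3 own.py
python3 - <<'E'
from h import *
c=ctrl.camera("wrist"); cv2.imwrite("pics/w1.png",c["color"][...,::-1])
E
```

```text
t 2.1 own [ -72.1 -133. ] z 252.82383278089293 x-angle -0.11644935535368932 tilt [-0.00111065  0.00013075] F [-0.2 -0.4 -0.2] open 0.5850083854825625 grip 0.0
```

View pics/w1.png

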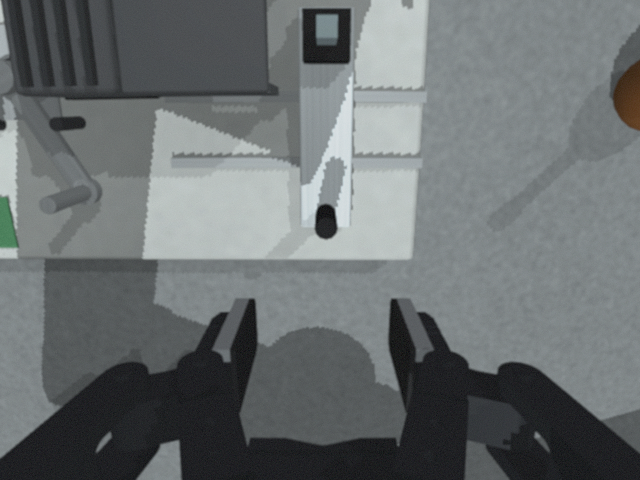

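The wrist view shows the post at (325,215), centred between the pads at about x = 323. I'll go down and grip it.

Request:
servo_tool([
  [[-1, 0, 30], 0, 50],
  [[0, 0, 40], 0, 50],
  [[0, 0, 40], 0, 50],
  [[0, 0, 30], 0, 50],
  [[0, 0, 15], 0, 50],
  [[0, 0, 7], 0, 50],
  [[0, 0, 0], 0, 50],
  [[0, 0, 0], 0, 10],
  [[0, 0, 0], 0, 10],
  [[0, 0, 0], 0, 10],
  [[0, 0, 0], 0, 10],
  [[0, 0, 0], 0, 10],
  [[0, 0, 0], 0, 10],
])

```text
time_s: 3.78
eef_pos: [0.4981, -0.1313, 0.0925]
eef_rot: [0.001, 0.998, -0.058, 0.001]
wrist_force: [-1.8, 0.3, 6.2]
opening: 0.166
grasp_force: 58.4
```

```bash
python3 own.py
```

```text
t 3.775 own [ -72.  -133.4] z 92.48193961200005 x-angle -0.1169958632879503 tilt [ 0.0015419 -0.0011442] F [-1.8  0.3  6.2] open 0.16609599039138254 grip 58.39420437812805
```

Request:
servo_tool([
  [[0, -6, 0], 0, 10],
  [[0, -10, 0], 0, 10],
  [[0, -12, 0], 0, 10],
  [[0, -12, 0], 0, 10],
  [[0, -12, 0], 0, 10],
  [[0, -10, 0], 0, 10],
  [[0, -6, 0], 0, 10],
  [[0, -3, 0], 0, 10],
  [[0, 0, 0], 0, 10],
  [[0, 0, 0], 0, 10],
])

```text
time_s: 5.03
eef_pos: [0.5065, -0.0603, 0.0925]
eef_rot: [0.0, 0.998, -0.058, 0.001]
wrist_force: [-0.4, -0.1, 6.0]
opening: 0.166
grasp_force: 58.6
```

```bash
python3 own.py
```

```text
t 5.025 own [-72. -62.] z 92.48327936698144 x-angle -0.11681333169449801 tilt [ 0.00176687 -0.00057532] F [-0.4 -0.1  6. ] open 0.16648308312486818 grip 58.593467473983765
```

Request:
servo_tool([
  [[0, -2, 0], 0, 10],
  [[0, -2, 0], 0, 10],
  [[0, -1, 0], 0, 10],
  [[0, -1, 0], 0, 10],
  [[0, 0, 0], 0, 10],
  [[0, 0, 0], 0, 10],
])

```text
time_s: 5.78
eef_pos: [0.5069, -0.057, 0.0925]
eef_rot: [0.002, 0.998, -0.058, 0.001]
wrist_force: [-3.6, -12.3, 4.7]
opening: 0.168
grasp_force: 58.7
```

```bash
python3 own.py
```

```text
t 5.775 own [-71.9 -58.6] z 92.4927500933419 x-angle -0.11656413049331055 tilt [ 0.001037   -0.00477763] F [ -3.6 -12.3   4.7] open 0.16829952293340245 grip 58.73955309391022
```

The force is rising while the motion stalls, so the end stop is reached. I'll press a little more, then release and go up.

Request:
servo_tool([
  [[0, -2, 0], 0, 10],
  [[0, -1, 0], 0, 10],
  [[0, 0, 0], 0, 10],
  [[0, 0, 0], 0, 10],
])

```text
time_s: 6.28
eef_pos: [0.507, -0.0567, 0.0925]
eef_rot: [0.005, 0.998, -0.058, 0.0]
wrist_force: [-7.6, -25.2, 4.4]
opening: 0.17
grasp_force: 59.1
```

```bash
python3 own.py
```

```text
t 6.275 own [-71.9 -58.3] z 92.51211532700034 x-angle -0.116478450799439 tilt [ 0.00022698 -0.00921543] F [ -7.6 -25.2   4.4] open 0.16963903005989298 grip 59.07435357570648
```

Request:
servo_tool([
  [[0, 0, 0], 0, 40],
  [[0, 0, 0], 0, 40],
  [[0, 0, 0], 0, 40],
  [[0, 0, 0], 0, 40],
  [[0, 0, -20], 0, 40],
  [[0, 0, -30], 0, 40],
  [[0, 0, -30], 0, 40],
  [[0, 0, -30], 0, 40],
  [[0, 0, -20], 0, 40],
  [[0, -20, 0], 0, 40],
  [[0, -30, 0], 0, 40],
  [[5, -30, 0], 0, 40],
  [[5, -20, 0], 0, 40],
  [[5, 0, 0], 0, 40],
  [[0, 0, 0], 0, 40],
  [[0, 0, 0], 0, 40],
])

```text
time_s: 8.28
eef_pos: [0.5332, 0.0455, 0.2212]
eef_rot: [0.0, 0.998, -0.059, -0.0]
wrist_force: [-0.2, -0.8, -1.3]
opening: 0.468
grasp_force: 0.0
```

```bash
python3 own.py
python3 - <<'E'
from h import *
c=ctrl.camera("wrist"); cv2.imwrite("pics/w2.png",c["color"][...,::-1])
from own import own
X=cloud(c); np.save("w2.npy",X)
xy=X[...,:2]*1000; a=-.1174
L=(xy-[585.2,-7.2])@np.array([[np.cos(a),-np.sin(a)],[np.sin(a),np.cos(a)]])
Z=X[...,2]*1000
for nm,x0,x1,y0,y1,z0,z1 in [("post",-95,-50,-110,-30,94,106),("pin",-90,-20,20,160,108,120)]:
    k=(L[...,0]>x0)&(L[...,0]<x1)&(L[...,1]>y0)&(L[...,1]<y1)&(Z>z0)&(Z<z1)
    if k.sum(): print(nm,k.sum(),(L[k].min(0)+L[k].max(0))/2,L[k].mean(0))
E
```

```text
t 8.275 own [-57.9  46.3] z 221.17003361751148 x-angle -0.11802860694138342 tilt [-0.00035951 -0.00012471] F [-0.2 -0.8 -1.3] open 0.4679958901845435 grip 0.0
post 567 [-74.97367655 -60.01103607] [-74.12457972 -59.07285714]
pin 366 [-55.22706866  46.14911885] [-54.42501586  45.95046188]
```

View pics/w2.png

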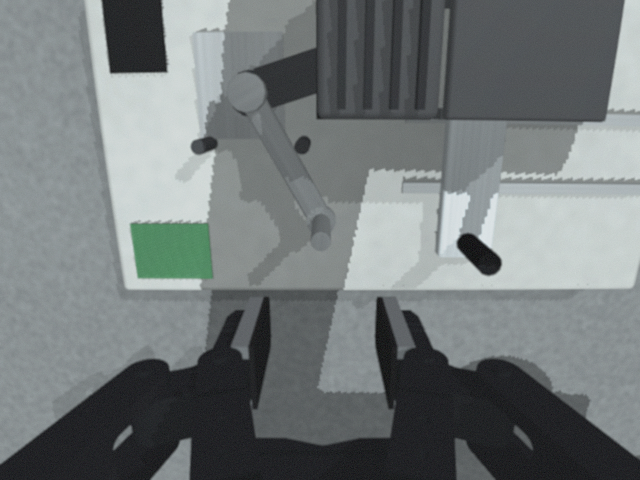

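The wrist view shows the post home at (480,254) beside the hood. The lever is at rest with its pin at (320,238), centred between the pads. I'll go down and grip the pin.

Request:
servo_tool([
  [[4, -1, 30], 0, 40],
  [[0, 0, 40], 0, 40],
  [[0, 0, 30], 0, 40],
  [[0, 0, 15], 0, 40],
  [[0, 0, 5], 0, 40],
  [[0, 0, 0], 0, 40],
  [[0, 0, 0], 0, 5],
  [[0, 0, 0], 0, 5],
  [[0, 0, 0], 0, 5],
  [[0, 0, 0], 0, 5],
  [[0, 0, 0], 0, 5],
  [[0, 0, 0], 0, 5],
])

```text
time_s: 9.82
eef_pos: [0.5382, 0.0464, 0.1025]
eef_rot: [0.0, 0.998, -0.058, 0.001]
wrist_force: [-1.2, -1.8, 5.3]
opening: 0.123
grasp_force: 58.6
```

```bash
python3 own.py
```

```text
t 9.825 own [-52.9  47.7] z 102.47170749186698 x-angle -0.11702511631386603 tilt [ 0.00187692 -0.00067342] F [-1.2 -1.8  5.3] open 0.12323274804534538 grip 58.56710493564606
```

Request:
servo_tool([
  [[-4, -8.5, 0], 0, 5],
  [[-3.3, -9, 0], 0, 5],
  [[-2.4, -9, 0], 0, 5],
  [[-1.4, -9.5, 0], 0, 5],
  [[-0.5, -9.5, 0], 0, 5],
  [[0.5, -9.5, 0], 0, 5],
  [[1.4, -9.5, 0], 0, 5],
  [[2.4, -9, 0], 0, 5],
  [[3.3, -9, 0], 0, 5],
  [[2, -4.5, 0], 0, 5],
  [[0, 0, 0], 0, 5],
  [[0, 0, 0], 0, 5],
])

```text
time_s: 11.32
eef_pos: [0.5453, 0.1333, 0.102]
eef_rot: [0.0, 0.998, -0.058, -0.0]
wrist_force: [-4.3, -1.4, 6.3]
opening: 0.12
grasp_force: 59.8
```

```bash
python3 own.py
```

```text
t 11.325 own [-56.  134.8] z 101.99758924988296 x-angle -0.11675643703433619 tilt [-0.00067332 -0.00048739] F [-4.3 -1.4  6.3] open 0.11974074791363092 grip 59.751927852630615
```

Request:
servo_tool([
  [[1, -2, 0], 0, 5],
  [[1, -2, 0], 0, 5],
  [[0.5, -1, 0], 0, 5],
  [[0, 0, 0], 0, 5],
  [[0, 0, 0], 0, 5],
])

```text
time_s: 11.95
eef_pos: [0.5479, 0.137, 0.102]
eef_rot: [0.001, 0.998, -0.059, -0.001]
wrist_force: [-7.3, -5.7, 8.5]
opening: 0.119
grasp_force: 60.0
```

```bash
python3 own.py
```

```text
t 11.95 own [-53.9 138.9] z 101.97092892289241 x-angle -0.11767398765245077 tilt [-0.00210798 -0.00164279] F [-7.3 -5.7  8.5] open 0.1194659101276492 grip 60.02450466156006
```

Request:
servo_tool([
  [[0.5, -1, 0], 0, 5],
  [[0.5, -1, 0], 0, 5],
  [[0.5, -1, 0], 0, 5],
  [[0, 0, 0], 0, 5],
  [[0, 0, 0], 0, 5],
])

```text
time_s: 12.58
eef_pos: [0.5484, 0.1378, 0.1019]
eef_rot: [0.003, 0.998, -0.059, -0.003]
wrist_force: [-14.4, -16.5, 14.7]
opening: 0.123
grasp_force: 60.9
```

```bash
python3 own.py
python3 - <<'E'
from h import *
c=ctrl.camera("side"); im=c["color"][190:340,200:400,::-1]
cv2.imwrite("pics/s3.png",cv2.resize(im,None,fx=4,fy=4,interpolation=cv2.INTER_CUBIC))
c=ctrl.camera("wrist"); cv2.imwrite("pics/w3.png",c["color"][...,::-1])
E
```

```text
t 12.575 own [-53.6 139.7] z 101.851835708506 x-angle -0.11764759000777887 tilt [-0.00593138 -0.00518134] F [-14.4 -16.5  14.7] open 0.12345741770169122 grip 60.87452530860901
```

View pics/w3.png

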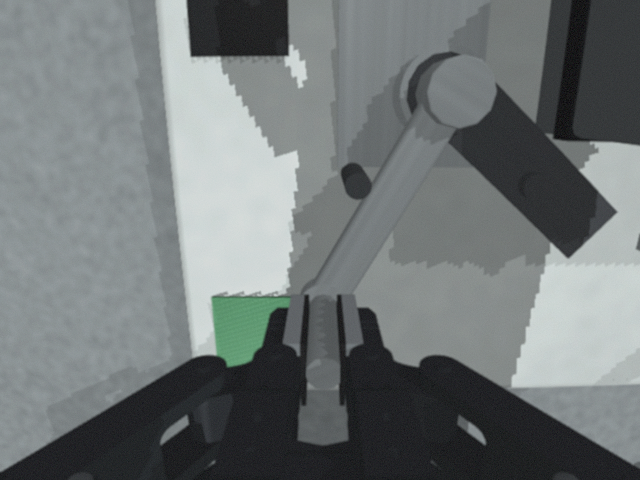

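View pics/s3.png

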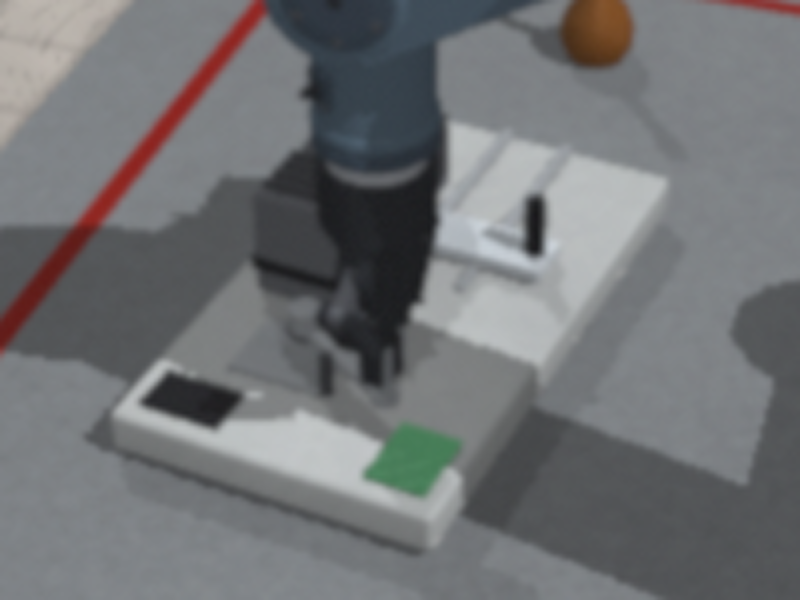

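The wrist view shows the lever arm against its left stop peg at (355,180), with the pin gripped at (322,370). The side view shows the post still at the home position, at (535,225). The stalled motion and the 22 N push both confirm the stop, so I'm handing in.

```bash
python3 -c "
from bench import ctrl
print(ctrl.hand_in())"
```

```text
the job is handed in; nothing more can be done
None
```

The job is handed in: the carriage was pushed home against its end stop with the lever at rest, and the gripper is holding the lever against its stop with about a 22 N push; the flasks and beaker were not touched, and the hand-in returned no verdict.

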